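Gauge a wooden handle blank in a ring gauge

TASK

Find the size of the straight round wooden handle blank: take it out of its stand, keep it upright and pass it foot first down through the rings of the ring gauge, which get smaller from top to bottom, until it comes to the ring that it cannot go through. While still holding it, press it down on that ring gently but definitely for half a second (about 6 newtons, never as much as 25), then let go so that it stays standing there with nothing touching it. Do not drop it, never force it against a ring, and leave the darning mushroom and the other things on the table where they are.

Things in the scene. Friction and masses are not known exactly. Their poses are not given: they have to be found in the camera images.
- blank: Handle blank: a plain straight light-wood cylinder, 20 mm in diameter and 160 mm long, about 45 g (30% either way), with a 1 mm chamfer round its foot. It is stood upright in one of the two sockets of the stand. Origin at the centre of its foot (lower end), z up along it; its top is at z = 160 mm.
- blank_tip (a point): Centre of the foot (lower end) of the handle blank, the same point as the blank's origin.
- stand: Dark wooden block, fixed, 60 mm (its x) by 140 mm (its y) by 55 mm high, with two round sockets 21.6 mm wide and 45 mm deep, at y = -35 and +35 mm on its centre line. Origin at the centre of its underside, on the table. The blank stands in one socket (either) and the darning mushroom in the other, their feet 10 mm above the table.
- gauge: Ring gauge, fixed: dark steel foot plate 110 x 90 x 8 mm, square steel post 14 mm thick, 128 mm high at x = +50 mm, and four rigid level aluminium rings 1 to 4 (top to bottom) on arms from the post, each 48 mm in outside diameter, 6 mm thick, with sharp rims, one above another round a common axis. Origin on the underside of the foot plate, on that axis; z up along it.
- gauge_ring1 (a point): Centre of the upper face of ring 1, the topmost: hole 33 mm wide, upper face at gauge z = 132 mm. Nothing of the gauge is higher.
- gauge_ring2 (a point): Centre of the upper face of ring 2: hole 28 mm wide, upper face at gauge z = 102 mm, on the axis.
- gauge_ring3 (a point): NOMINAL centre of the upper face of ring 3 (hole 23 mm wide), on the axis at gauge z = 72 mm. The real ring 3 is clamped by hand, anywhere up to 4 mm off this point along the gauge's y, either way (not along x or z), and this is not measured. The blank fits through, but its foot may first catch on this rim at z = 72 mm: that is not the stop; ease it sideways along y.
- gauge_ring4 (a point): NOMINAL centre of the upper face of ring 4 (hole 15 mm wide), on the axis at gauge z = 40 mm. The real ring 4 is clamped by hand, anywhere up to 12 mm above or below this height, and this is not measured. It is the ring that stops the 20 mm blank; it does not give under the allowed forces.
- mushroom: Darning mushroom of the same light wood, to be left alone: a 20 mm stem with a round head 43 mm wide, 110 mm long, stood in the other socket of the stand. Origin at the centre of its foot.
- jar: Closed clear jar, 52 mm wide, 70 mm high, to be left alone. Origin at the centre of its underside.
- spool: White plastic spool, 44 mm wide, 55 mm high, to be left alone. Origin at the centre of its underside.
- bangle: Brass bangle lying flat, 60 mm wide, 10 mm high, to be left alone. Origin at the centre of its underside.
- tin: Aluminium tin, 60 mm wide, 50 mm high, to be left alone. Origin at the centre of its underside.
- cup: White ceramic cup, 70 mm wide, 80 mm high, to be left alone. Origin at the centre of its underside.
Things that resemble listed ones, but are neither listed nor needed, are in the scene too. What is shaped like the blank but red is not meant.

How it is judged:
By the outcome, as a careful person would: the job done as asked, in the order asked, and still so for the second after the job is handed in, with the robot touching nothing.
It also fails if it takes over 59 s, if anything falls off the work surface, if the arm or the gripper's body presses on something with over 40 N, if the wrist force passes 120 N, or if a joint passes its speed limit or range.

ROBOT

A 6-joint arm with a two-finger parallel gripper is mounted at the origin on the work surface. World frame = base frame: x ahead of the robot, y to its left, z up, the work surface at z = 0. Lengths are in mm, angles in rad, forces in N, time in s.
With the tool pointing down it reaches from about 275 to 750 mm from the base axis. Payload 10.2 kg.
Tool frame: the origin (TCP) lies midway between the tips of the shut fingers; the grasp point (between the pads) lies 19 mm behind it; z points along the fingers, y is the line along which they close (so a half turn about z gives the same grasp; the last joint's range is limited). The gripper opens to 85 mm and grips with 20 to 120 N. Pads are 22 mm wide; open, the fingers measure 114 mm over their backs; the gripper's body (76 mm by 85 mm) begins 54 mm behind the grasp point. The pads swing forward as they close: fully open they stand 13 mm farther back than shut.
Start: joints at [1.124, 0.313, 1.498, -0, 1.331, -0.223], TCP at [116.529, 511.91, 231.294] pointing down, gripper open.
Joint ranges: [-2.94, 2.94], [-0.97, 2.17], [0.19, 2.56], [-1.23, 4.37], [0.02, 3.11], [-2.88, 2.88]. Speed limits (rad/s): [2.39, 2.39, 3.01, 3.14, 3.14, 3.14].

INTERFACE

Orientations are given as a unit quaternion [w, x, y, z].
In Python, from rig import ctrl gives the robot as it stands.
- The arm moves only by the tool send_rows, never from a script. Its argument "targets" is a list of rows, each a list of 7 numbers: the closure, from -1 (fully open) to 1 (shut), so that 0 is half open, then the shift along the tool's x, y, z in m, then the turn, a rotation vector about the tool's x, y, z in rad. In form: [[claw, dx, dy, dz, ax, ay, az], ...]. A call has exactly 10 rows; each row shifts and turns the commanded pose from where the row before left it, along the tool's axes as they then stand; what a row does not reach is not made up. A row lasts 1/8 s, in which the tool goes at most 62.5 mm and 10.7 degrees, less where a joint would pass 70% of its speed; a pose out of reach is approached as far as the arm can. A call with a gripper value outside its range is refused whole. The fingers move at their own pace and stop on an object; "squeeze" is the grip in N (left out, the last holds). Time passes only in rows, so rows that do not move let the fingers close, or fill a call up. It gives the time, the measured TCP pose, the force, the opening and the grip force at its end, in the units of the state.
- ctrl.sense(): the state, without advancing time (a new reading comes with each control period).
- ctrl.capture(name): name is "side" or "top" or "wrist"; returns a dict with "img" (400x640x3 uint8, red, green, blue), "camera_matrix" (3x3 intrinsics, pixels), "R" (3x3) and "t" (3): a world point X has camera coordinates R X + t. Camera axes: x right, y down, z forward; pixel columns grow to the right and rows downward; lengths in mm; the calibration is good to about 2 mm. The wrist camera is an equidistant fisheye: a pixel r from the principal point sees the ray r / f radians off the axis. A picture is of the moment at which its call begins. There is no depth.
- ctrl.finish_job(): hands the job in; it is judged then, once.
Trained networks look in a picture, given as the dict that the camera call returned (one of the last four; its "shot" number tells which), for a name from the list of things; names that differ only in an ending like _2 or _b are one class to them, and where a whole thing is asked for, a point or a joint stands for the part that bears it (a point fixed in the world has none). Each returns a list of dicts, best first, with "score" (0 to 1); they miss things now and then, are a little off and sometimes report something else, mostly with a low value. They report only what shows in the picture. A call takes as long as a camera call. They do not tell look-alikes from the thing itself.
- ctrl.boxes_of(query, picture): "extent" ([left, top, width, height] in pixels, round what is visible of it).
- ctrl.landmark_of(query, picture): "point" ([column, row] in pixels: a listed point, or the origin of a listed thing).
The state is a dict: "time_s": time; "joints": joint angles; "dq": joint speeds; "tau": joint torques, N m; "eef_pos": TCP position; "ee_rot": TCP orientation; "force": force on the tool from outside, world axes, zero at the start; "wrist_torque": the same for the moment, N m; "grip_width": opening from 0.0 (shut) to 1.0 (fully open); "grip_force": force on a finger pad.
Only numpy, scipy, OpenCV 4.12 (cv2) and the standard library are available. Lean on these libraries where they do the work, as an engineer would, in place of code of your own. Each camera call takes 0.05 s, during which the arm holds its last target. There are 200 camera calls.

## Working session

There is one attempt and no reset: what is moved stays moved. The work goes in short steps, Python scripts to look and compute and a tool call to move; the robot and the scene stay as the last step left them, time stands still between calls to the robot, and variables do not carry over. Pictures are saved under pics/ and viewed, at most 10 in all, crops included, and the job is handed in when it is done.

Besides the shell and the picture viewer there is one more tool, called as a command line: name --pt "numbers of a row" for each row, then --argument value for the rest. send_rows: Moves the arm, as the interface text tells. Its arguments: {"type":"object","properties":{"targets":{"type":"array"},"squeeze":{"type":"number"}},"required":["targets"]}

```bash
mkdir -p pics; cat > h.py <<'E'
import numpy as np, cv2
from rig import ctrl
def save(p,n): cv2.imwrite(f'pics/{n}.png',p['img'][:,:,::-1])
def ray(p,px):
    K=np.array(p['camera_matrix']);R=np.array(p['R']);t=np.array(p['t'])
    d=R.T@np.linalg.inv(K)@np.array([px[0],px[1],1.]);return -R.T@t,d
def atz(p,px,z):
    c,d=ray(p,px);return c+d*(z-c[2])/d[2]
def proj(p,X):
    q=np.array(p['R'])@np.array(X,float)+np.array(p['t']);q=np.array(p['camera_matrix'])@q;return q[:2]/q[2]
def tri(obs):
    A=np.zeros((3,3));b=np.zeros(3)
    for p,px in obs:
        c,d=ray(p,px);d=d/np.linalg.norm(d);M=np.eye(3)-np.outer(d,d);A+=M;b+=M@c
    return np.linalg.solve(A,b)
E
python3 - <<'E'
from h import *
np.set_printoptions(precision=1,suppress=True)
s=ctrl.capture('side');t=ctrl.capture('top');save(s,'s1');save(t,'t1')
for n,p in(('side',s),('top',t)):
    print(n,-np.array(p['R']).T@p['t'])
    for q in['blank','stand','gauge','mushroom','gauge_ring1','gauge_ring4','cup','tin','jar','spool']:
        print(q,[(np.round(d['point']),round(d['score'],2)) for d in ctrl.landmark_of(q,p)][:3],[(np.round(d['extent']),round(d['score'],2)) for d in ctrl.boxes_of(q,p)][:3])
print(ctrl.sense())
E
```

```text
side [508.3 829.3 651.4]
blank [(array([358., 288.]), 0.93), (array([284., 297.]), 0.8)] [(array([314., 235.,  15.,  41.]), 0.96), (array([277., 242.,  14.,  62.]), 0.72), (array([356., 230.,  13.,  64.]), 0.71)]
stand [(array([325., 304.]), 0.82)] [(array([308., 266.,  37.,  70.]), 0.93)]
gauge [(array([318., 194.]), 0.8), (array([325., 305.]), 0.16)] [(array([292., 158.,  42.,  48.]), 0.89)]
mushroom [(array([328., 316.]), 0.96), (array([323., 309.]), 0.18)] [(array([318., 273.,  22.,  31.]), 0.79)]
gauge_ring1 [(array([319., 174.]), 0.78), (array([318., 182.]), 0.75), (array([320., 166.]), 0.66)] [(array([291., 154.,  47.,  54.]), 0.89)]
gauge_ring4 [(array([319., 174.]), 0.78), (array([318., 182.]), 0.75), (array([320., 166.]), 0.66)] [(array([291., 154.,  47.,  54.]), 0.89)]
cup [(array([367., 170.]), 0.72)] [(array([357., 143.,  25.,  29.]), 0.64), (array([296., 156.,  38.,  49.]), 0.4)]
tin [(array([296., 168.]), 0.49)] [(array([290., 155.,  13.,  20.]), 0.52)]
jar [(array([271., 244.]), 0.73), (array([329., 316.]), 0.57)] [(array([261., 217.,  19.,  35.]), 0.75)]
spool [(arra
[... 908 characters left out ...]
5.]), 0.86), (array([382., 213.]), 0.49)] [(array([425., 255.,  30.,  21.]), 0.96)]
tin [(array([433., 184.]), 0.71)] [(array([425., 175.,  24.,  17.]), 0.57)]
jar [(array([294., 171.]), 0.69)] [(array([284., 161.,  21.,  20.]), 0.49)]
spool [(array([179., 179.]), 0.77)] [(array([166., 169.,  23.,  13.]), 0.54)]
{'time_s': 2.1, 'joints': array([ 1.1,  0.3,  1.5, -0. ,  1.3, -0.2]), 'dq': array([ 0., -0.,  0.,  0.,  0., -0.]), 'tau': array([  0. , -41.2, -26. ,  -0. ,   0. ,   0. ]), 'eef_pos': array([116.6, 511.9, 231.3]), 'ee_rot': array([ 0. ,  0.1,  1. , -0. ]), 'force': array([-0.1,  0.1,  0.6]), 'wrist_torque': array([-0.,  0., -0.]), 'grip_force': 0.0, 'grip_width': 0.9992758145569074}
```

View pics/s1.png

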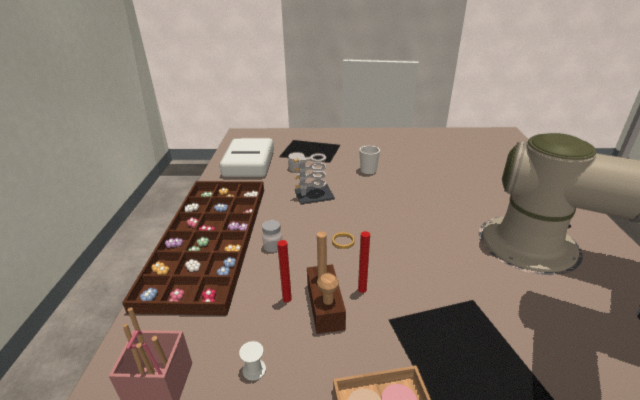

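View pics/t1.png

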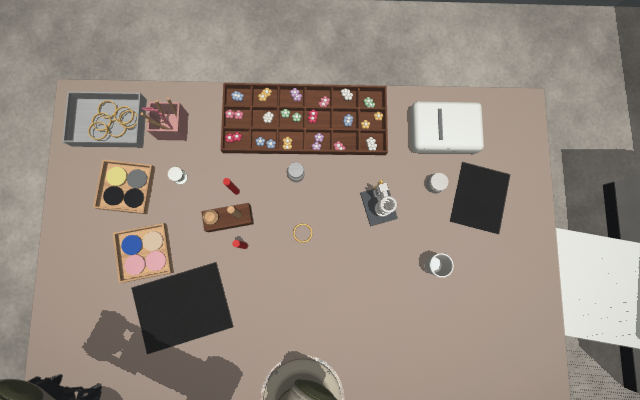

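The side view shows the blank upright in the stand's far socket (322,235 at its top) with the mushroom in the near one (328,280). Red look-alikes stand at (285,270) and (364,262), and the gauge is at (315,175). In the top view the stand is at (228,217) and the gauge at (380,207). I'll enlarge both.

```bash
python3 - <<'E'
from h import *
np.set_printoptions(precision=1,suppress=True)
s=cv2.imread('pics/s1.png');t=cv2.imread('pics/t1.png')
f=lambda im,x,y,w,h:cv2.resize(im[y:y+h,x:x+w],(400,300),interpolation=cv2.INTER_CUBIC)
cv2.imwrite('pics/c1.png',np.vstack([np.hstack([f(s,280,225,80,60),f(s,280,145,80,60)]),np.hstack([f(t,195,185,80,60),f(t,345,170,80,60)])]))
S=ctrl.capture('side');T=ctrl.capture('top')
print('blank top',tri([(S,(322,234)),(T,(230,209))]), 'mush', tri([(S,(327,280)),(T,(210,217))]))
print('ring1',tri([(S,(319,157)),(T,(387,206))]), 'gauge',atz(S,(315,194),8),atz(T,(380,207),8))
print('stand',atz(T,(229,217),55))
for n,px,z in(('red1',(285,242),0),('red2',(364,234),0)): print(n,atz(S,(286,300),0),atz(S,(363,291),0))
for n,px in(('jar',(296,171)),('bangle',(303,233)),('tin',(437,183)),('cup',(441,265)),('spool',(177,176))): print(n,atz(T,px,40))
E
```

```text
blank top [532.2 195.5 168.5] mush [519.2 262.6 106.4]
ring1 [ 551.6 -236.6  129. ] gauge [ 567.  -221.3    8. ] [ 564.  -239.6    8. ]
stand [523.7 219.4  55. ]
red1 [613.  216.1   0. ] [441.1 185.5   0. ]
red2 [613.  216.1   0. ] [441.1 185.5   0. ]
jar [668.8  23.6  40. ]
bangle [478.8   0.2  40. ]
tin [ 636.  -412.2   40. ]
cup [ 385.6 -414.1   40. ]
spool [649.  383.4  40. ]
```

View pics/c1.png

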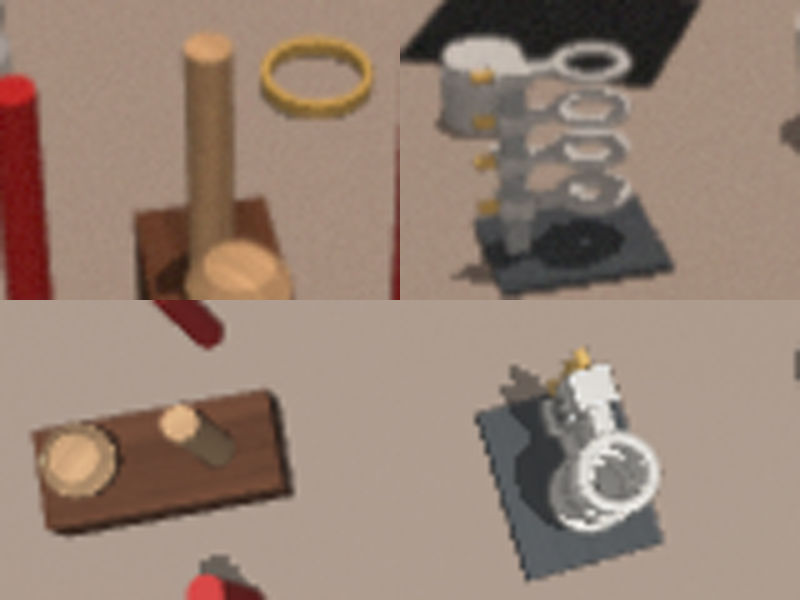

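The crop gives these positions: blank top at side (321.8,234.6) and top (231,209.6), ring 1 centre at side (318.6,157.4) and top (388.8,204.8). The gauge yaw is about 0.3 and the stand yaw about 0.17. Next is the hover move.

```bash
cat >> h.py <<'E'
from scipy.spatial.transform import Rotation as Ro
np.set_printoptions(precision=4,suppress=True)
def plan(pos,yaw=None):
    """tool-frame shift (m, total) in present frame; turn about tool z to bring tool y to yaw+90deg (mod pi)"""
    s=ctrl.sense();q=s['ee_rot'];R=Ro.from_quat([q[1],q[2],q[3],q[0]]).as_matrix()
    print('t',s['time_s'],'pos',s['eef_pos'],'F',s['force'],'w',s['grip_width'],s['grip_force'],'q',s['joints'],'toolz',R[:,2])
    print('shift',R.T@(np.array(pos)-s['eef_pos'])/1000)
    ay=np.arctan2(R[1,1],R[0,1])
    if yaw is not None:
        d=(yaw+np.pi/2-ay+np.pi/2)%np.pi-np.pi/2;print('tooly yaw',ay,'turn az',-d)
E
python3 - <<'E'
from h import *
S=ctrl.capture('side');T=ctrl.capture('top')
b=tri([(S,(321.8,234.6)),(T,(231,209.6))]);r=tri([(S,(318.6,157.4)),(T,(388.8,204.8))])
print(b,r,proj(S,b),proj(T,b),proj(S,r),proj(T,r),atz(T,(231,209.6),170),atz(T,(388.8,204.8),132),atz(S,(321.8,234.6),170),atz(S,(318.6,157.4),132))
print('post',atz(T,(345+192/5,170+85/5),128))
plan([531,192,290],0.166)
E
```

```text
[531.9001 193.3935 165.2535] [ 554.3632 -242.5877  124.9098] [321.9049 234.6141] [231.0054 209.5201] [318.6134 157.402 ] [388.8006 204.7855] [531.0752 192.4994 170.    ] [ 553.3006 -241.0777  132.    ] [531.8826 199.5586 170.    ] [ 553.7842 -228.1657  132.    ]
post [ 604.8985 -227.6039  128.    ]
t 2.3 pos [116.5098 511.9132 231.3007] F [-0.7276  0.9141 -0.2188] w 0.9983617810216556 0.0 q [ 1.1236  0.3129  1.4977  0.      1.331  -0.2234] toolz [-0.  0. -1.]
shift [-0.4751 -0.22   -0.0587]
tooly yaw 1.3470295511691606 turn az -0.3897667756257359
```

send_rows --pt "-1 -0.0475 -0.022 -0.0058 0 0 0" --pt "-1 -0.0475 -0.022 -0.0058 0 0 0" --pt "-1 -0.0475 -0.022 -0.0058 0 0 0" --pt "-1 -0.0475 -0.022 -0.0058 0 0 0" --pt "-1 -0.0475 -0.022 -0.0058 0 0 0" --pt "-1 -0.0475 -0.022 -0.0058 0 0 0" --pt "-1 -0.0475 -0.022 -0.0058 0 0 0" --pt "-1 -0.0475 -0.022 -0.0058 0 0 0" --pt "-1 -0.0475 -0.022 -0.0058 0 0 0" --pt "-1 -0.0475 -0.022 -0.0058 0 0 0"

```text
time_s: 3.55
eef_pos: [532.1, 190.7, 289.6]
ee_rot: [0.0, 0.112, 0.994, 0.0]
force: [-0.6, 1.7, -0.4]
grip_width: 1.002
grip_force: 0.0
```

send_rows --pt "-1 0 0 0 0 0 -0.13" --pt "-1 0 0 0 0 0 -0.13" --pt "-1 0 0 0 0 0 -0.13" --pt "-1 0 0 0 0 0 0" --pt "-1 0 0 0 0 0 0" --pt "-1 0 0 0 0 0 0" --pt "-1 0 0 0 0 0 0" --pt "-1 0 0 0 0 0 0" --pt "-1 0 0 0 0 0 0" --pt "-1 0 0 0 0 0 0"

```text
time_s: 4.8
eef_pos: [530.8, 192.0, 289.3]
ee_rot: [-0.0, -0.083, 0.997, 0.0]
force: [-0.2, 0.2, 0.6]
grip_width: 0.996
grip_force: 0.0
```

```bash
python3 - <<'E'
from h import *
w=ctrl.capture('wrist');save(w,'w1');print(w['camera_matrix'],w['R'],w['t'])
print([(d['extent'],d['score']) for d in ctrl.boxes_of('blank',w)])
plan([531,192.5,290],.166)
E
```

```text
[[309.7069   0.     314.6788]
 [  0.     309.7069 193.9321]
 [  0.       0.       1.    ]] [[-0.1644  0.9864 -0.0004]
 [ 0.9328  0.1556  0.3251]
 [ 0.3208  0.0531 -0.9457]] [-103.0516 -586.2483  254.5198]
[([306.0, 76.3, 20.8, 24.8], 0.94), ([309.1, 201.6, 21.6, 68.3], 0.81), ([309.2, 152.8, 20.7, 46.0], 0.71)]
t 4.9 pos [530.8731 191.9521 289.3107] F [ 0.1045 -0.2483  0.6527] w 1.0005986334012051 0.0 q [ 0.1395  0.3694  1.2696 -0.0001  1.5026 -1.5974] toolz [ 0.0001 -0.0001 -1.    ]
shift [-0.0002  0.0005 -0.0007]
tooly yaw 1.736916197988012 turn az 0.00011987119311540617
```

View pics/w1.png

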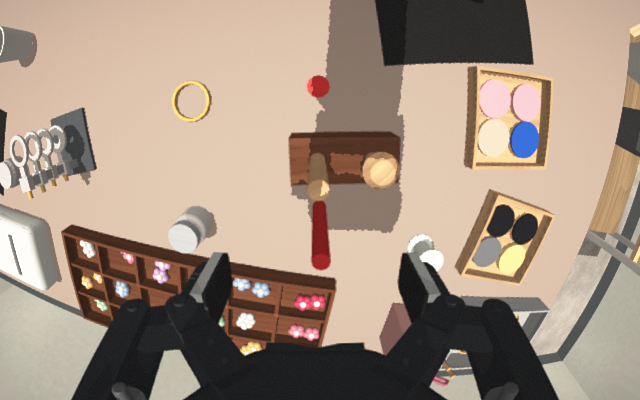

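The wrist view shows the blank's top centre at about (318,191), the mushroom head at (380,170), the red ones at (318,86) and (321,262), and the gauge at far left. I'll refine the blank position with the fisheye ray.

```bash
cat >> h.py <<'E'
def fray(p,px):
    K=np.array(p['camera_matrix']);R=np.array(p['R']);v=(np.array(px,float)-K[:2,2])/K[0,0];r=np.linalg.norm(v)
    d=np.array([*(v/r*np.sin(r)),np.cos(r)]);return -R.T@np.array(p['t']),R.T@d
def fatz(p,px,z):
    c,d=fray(p,px);return c+d*(z-c[2])/d[2]
E
python3 - <<'E'
from h import *
w=ctrl.capture('wrist')
im=cv2.cvtColor(w['img'],cv2.COLOR_RGB2HSV)
c=w['img'][140:215,295:345]; cv2.imwrite('pics/c2.png',cv2.resize(c[:,:,::-1],(500,750)[::1],interpolation=cv2.INTER_CUBIC)[150:])
print(fatz(w,(318,191),170),fatz(w,(380,170),120),fatz(w,(317.5,158),55), 'mush foot socket')
E
```

```text
[533.6602 196.5083 170.    ] [516.2366 260.2852 120.    ] [528.794  196.2038  55.    ] mush foot socket
```

View pics/c2.png

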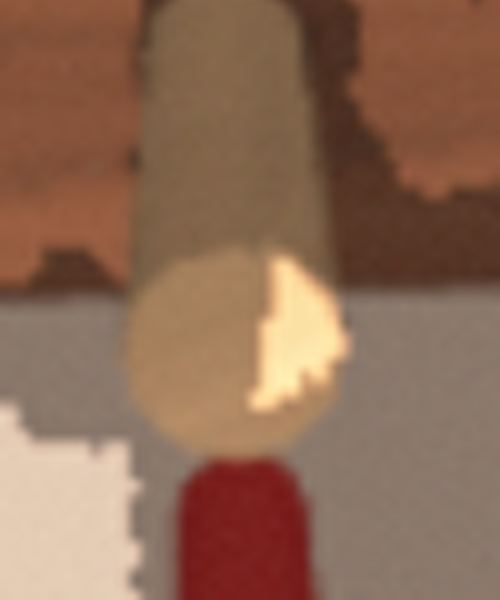

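send_rows --pt "-1 0 0.0026 0.03 0 0 0" --pt "-1 0 0 0.04 0 0 0" --pt "-1 0 0 0.04 0 0 0" --pt "-1 0 0 0.03 0 0 0" --pt "-1 0 0 0.02 0 0 0" --pt "-1 0 0 0 0 0 0" --pt "-1 0 0 0 0 0 0" --pt "-1 0 0 0 0 0 0" --pt "-1 0 0 0 0 0 0" --pt "-1 0 0 0 0 0 0"

```text
time_s: 6.2
eef_pos: [530.5, 194.6, 129.6]
ee_rot: [0.0, -0.083, 0.997, 0.0]
force: [0.4, -0.2, -0.5]
grip_width: 0.996
grip_force: 0.0
```

send_rows --pt "0 0 0 0 0 0 0" --pt "0.2 0 0 0 0 0 0" --pt "0.4 0 0 0 0 0 0" --pt "0.5 0 0 0 0 0 0" --pt "0.6 0 0 0 0 0 0" --pt "0.7 0 0 0 0 0 0" --pt "0.8 0 0 0 0 0 0" --pt "1 0 0 0 0 0 0" --pt "1 0 0 0 0 0 0" --pt "1 0 0 0 0 0 0" --squeeze 30

```text
time_s: 7.45
eef_pos: [530.5, 194.5, 129.4]
ee_rot: [0.0, -0.083, 0.997, 0.0]
force: [0.7, -0.6, 2.0]
grip_width: 0.227
grip_force: 29.3
```

```bash
python3 - <<'E'
from h import *
w=ctrl.capture('wrist');save(w,'w2');plan([531,192.5,290],.166)
E
```

```text
t 7.5 pos [530.4721 194.5517 129.3646] F [-0.4758  0.1804  1.6755] w 0.22360359817658082 29.27047848701477 q [ 0.1442  0.4956  1.5097 -0.      1.1361 -1.5928] toolz [ 0.0002  0.     -1.    ]
shift [-0.0002 -0.0021 -0.1606]
tooly yaw 1.7370382568076783 turn az 0.00024193001278183246
```

View pics/w2.png

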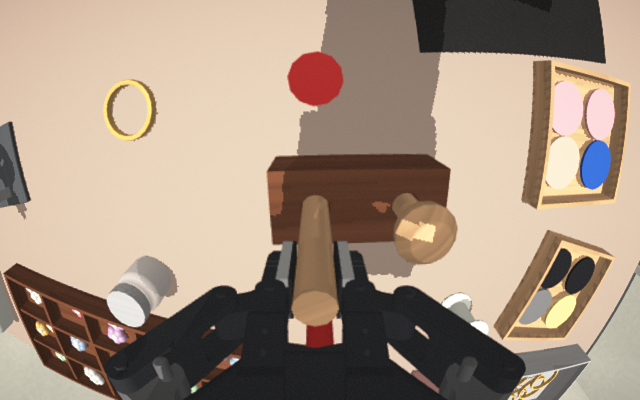

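The picture shows the blank gripped between the pads, with its top at (316,307) and upright; the opening of 0.22 × 85 ≈ 19 mm matches 20 mm. I'll lift slowly.

send_rows --pt "1 0 0 -0.005 0 0 0" --pt "1 0 0 -0.01 0 0 0" --pt "1 0 0 -0.015 0 0 0" --pt "1 0 0 -0.02 0 0 0" --pt "1 0 0 -0.025 0 0 0" --pt "1 0 0 -0.025 0 0 0" --pt "1 0 0 -0.025 0 0 0" --pt "1 0 0 -0.025 0 0 0" --pt "1 0 0 -0.01 0 0 0" --pt "1 0 0 0 0 0 0" --squeeze 40

```text
time_s: 8.75
eef_pos: [530.5, 194.6, 289.7]
ee_rot: [0.0, -0.083, 0.997, 0.0]
force: [-0.4, 0.8, -0.7]
grip_width: 0.226
grip_force: 39.0
```

```bash
python3 - <<'E'
from h import *
w=ctrl.capture('wrist');s=ctrl.capture('side');t=ctrl.capture('top');save(w,'w3');save(s,'s3');save(t,'t3')
c=lambda p,x,y,w_,h:cv2.resize(p['img'][y:y+h,x:x+w_,::-1],(400,300),interpolation=cv2.INTER_CUBIC)
cv2.imwrite('pics/c3.png',np.vstack([np.hstack([c(w,260,190,120,90),c(w,260,250,120,90)]),np.hstack([c(s,280,190,120,90),c(s,285,145,60,45)])]))
plan([553.5,-241,280],.3)
E
```

```text
t 8.9 pos [530.1357 194.4908 288.3023] F [ 0.8709 -0.5585 -0.0791] w 0.22016644096421045 39.005239605903625 q [ 0.1442  0.3713  1.2695  0.      1.5026 -1.5928] toolz [-0.0018 -0.0002 -1.    ]
shift [ 0.049  -0.4334  0.0084]
tooly yaw 1.736964834860045 turn az -0.13383149193485155
```

View pics/c3.png

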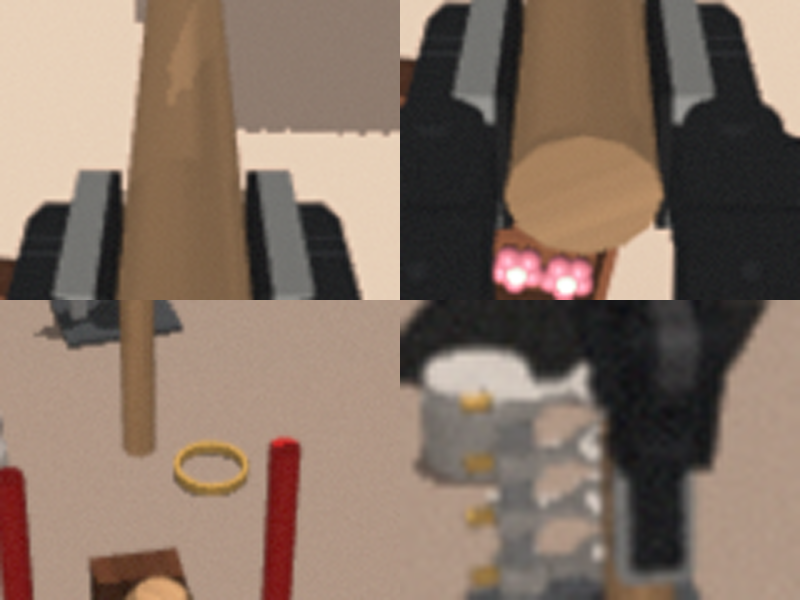

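The blank is held upright and clear of the stand: the foot shows at side (322,235) and the top is between the pads. I'll carry it over to the gauge at this height.

send_rows --pt "1 0.002 -0.015 0 0 0 0" --pt "1 0.003 -0.025 0 0 0 0" --pt "1 0.004 -0.035 0 0 0 0" --pt "1 0.004 -0.035 0 0 0 0" --pt "1 0.004 -0.035 0 0 0 0" --pt "1 0.004 -0.035 0 0 0 0" --pt "1 0.004 -0.035 0 0 0 0" --pt "1 0.004 -0.035 0 0 0 0" --pt "1 0.004 -0.035 0 0 0 0" --pt "1 0.004 -0.035 0 0 0 0"

```text
time_s: 10.15
eef_pos: [546.3, -129.2, 288.9]
ee_rot: [-0.0, -0.083, 0.997, 0.0]
force: [1.2, 0.8, 0.2]
grip_width: 0.222
grip_force: 39.1
```

send_rows --pt "1 0.004 -0.035 0 0 0 0" --pt "1 0.004 -0.035 0 0 0 0" --pt "1 0.003 -0.025 0 0 0 0" --pt "1 0.002 -0.018 0 0 0 0" --pt "1 0 0 0 0 0 -0.045" --pt "1 0 0 0 0 0 -0.045" --pt "1 0 0 0 0 0 -0.044" --pt "1 0 0 0 0 0 0" --pt "1 0 0 0 0 0 0" --pt "1 0 0 0 0 0 0"

```text
time_s: 11.4
eef_pos: [552.8, -240.7, 289.3]
ee_rot: [0.0, -0.149, 0.989, 0.0]
force: [0.6, -0.0, -1.4]
grip_width: 0.223
grip_force: 39.0
```

```bash
python3 - <<'E'
from h import *
w=ctrl.capture('wrist');s=ctrl.capture('side');t=ctrl.capture('top');save(w,'w4');save(s,'s4');save(t,'t4')
c=lambda p,x,y,w_,h:cv2.resize(p['img'][y:y+h,x:x+w_,::-1],(400,300),interpolation=cv2.INTER_CUBIC)
cv2.imwrite('pics/c4.png',np.vstack([np.hstack([c(w,255,100,120,90),c(w,255,170,120,90)]),np.hstack([c(s,280,125,80,60),c(s,290,145,60,45)])]))
for q in('blank_tip','gauge_ring1'):
  for n,p in(('s',s),('w',w)): print(q,n,[(np.array(d['point']),round(d['score'],2)) for d in ctrl.landmark_of(q,p)][:3])
plan([553.5,-241,290],.3)
E
```

```text
blank_tip s [(array([287.3, 302.2]), 0.82), (array([316.4, 144.2]), 0.74), (array([363.4, 290. ]), 0.61)]
blank_tip w [(array([312.3, 187.4]), 0.97), (array([527.3, 254. ]), 0.92), (array([553.9, 168.3]), 0.88)]
gauge_ring1 s [(array([313.8, 157.1]), 0.95), (array([320.3, 174.5]), 0.93), (array([318.1, 162.8]), 0.7)]
gauge_ring1 w [(array([315.8, 172.4]), 0.73), (array([314.6, 166.3]), 0.65), (array([318.9, 180.2]), 0.61)]
t 11.75 pos [ 552.7343 -240.7629  289.3124] F [ 0.6661 -0.5785 -1.1339] w 0.2211020877658124 39.03812885284424 q [-0.6049  0.4611  1.1368 -0.      1.5437 -2.4759] toolz [-0. -0. -1.]
shift [-0.0007 -0.0005 -0.0007]
tooly yaw 1.8709522408779644 turn az 0.00015591408306780963
```

View pics/c4.png

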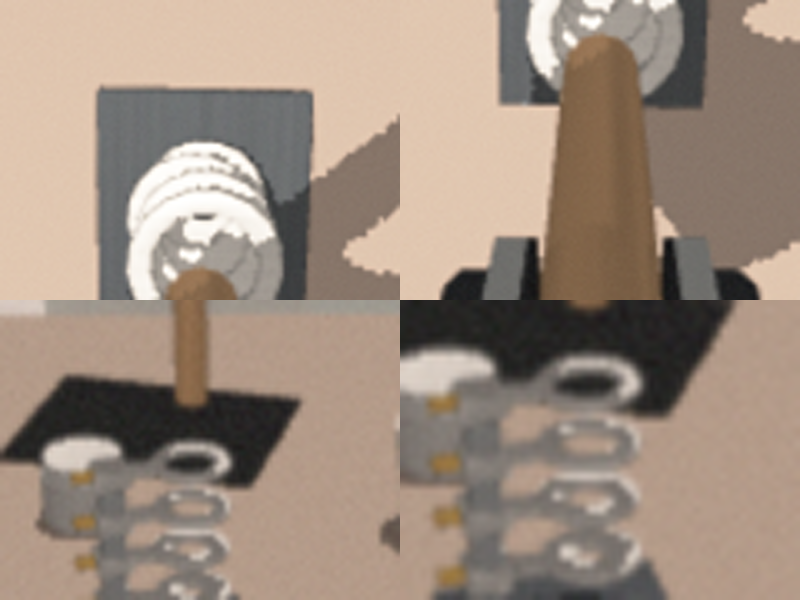

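The side view shows the foot at about (318,144), right above ring 1 at (319,157). In the wrist view the foot end is at (316,181) over ring 1, centred at about column 316. I'll fit both circles numerically with image gradients.

```bash
cat >> h.py <<'E'
def fproj(p,X):
    q=np.atleast_2d(X)@np.array(p['R']).T+np.array(p['t']);r=np.linalg.norm(q[:,:2],axis=1);th=np.arctan2(r,q[:,2])
    K=np.array(p['camera_matrix']);return q[:,:2]/r[:,None]*th[:,None]*K[0,0]+K[:2,2]
def pproj(p,X):
    q=np.atleast_2d(X)@np.array(p['R']).T+np.array(p['t']);K=np.array(p['camera_matrix']);q=q@K.T;return q[:,:2]/q[:,2:]
def circfit(p,pr,c0,z,radii,a0,a1,span=8,step=.5,top=1):
    g=cv2.GaussianBlur(cv2.cvtColor(p['img'],cv2.COLOR_RGB2GRAY).astype(np.float32),(0,0),.8)
    gx,gy=cv2.Sobel(g,5,1,0),cv2.Sobel(g,5,0,1)
    a=np.linspace(a0,a1,90);res=[]
    for dx in np.arange(-span,span+.1,step):
        for dy in np.arange(-span,span+.1,step):
            sc=0
            for r in radii:
                f=lambda rr:pr(p,np.c_[c0[0]+dx+rr*np.cos(a),c0[1]+dy+rr*np.sin(a),0*a+z])
                P=f(r);n=f(r+1)-P;n/=np.linalg.norm(n,axis=1)[:,None];m=P.astype(np.float32)
                v=cv2.remap(gx,m[:,:1],m[:,1:],1)[:,0]*n[:,0]+cv2.remap(gy,m[:,:1],m[:,1:],1)[:,0]*n[:,1]
                sc+=np.mean(np.minimum(abs(v),120))
            res.append((sc,c0[0]+dx,c0[1]+dy))
    res.sort(reverse=True);return np.array(res[:5])
E
python3 - <<'E'
from h import *
w=ctrl.capture('wrist');s=ctrl.sense();e=s['eef_pos'];print('cam',-np.array(w['R']).T@w['t'])
print('top rim',circfit(w,fproj,e,e[2]+40.6,[10],0,2*np.pi))
C=-np.array(w['R']).T@w['t'];b=np.arctan2(C[1]-e[1],C[0]-e[0]);print('bearing of cam',b)
print('foot near rim',circfit(w,fproj,e,e[2]-119.4,[10],b-1.4,b+1.4))
print('foot far rim',circfit(w,fproj,e,e[2]-119.4,[10],b+np.pi-1.2,b+np.pi+1.2))
for z,R in((132,[24,16.5]),(102,[24])):
  print('ring',z,circfit(w,fproj,[553.5,-241],z,R,b+np.pi-1.9,b+np.pi+1.9))
print('proj foot',fproj(w,[*e[:2],e[2]-119.4]),'ring',fproj(w,[553.5,-241,132]))
T=ctrl.capture('top');
from types import SimpleNamespace
def old(n,p): q=dict(p);q['img']=cv2.imread(f'pics/{n}.png')[:,:,::-1].copy();return q
S=ctrl.capture('side')
print('ring1 top',circfit(old('t1',T),pproj,[553.5,-241],132,[24,16.5],0,6.28)[:3],'side',circfit(old('s1',S),pproj,[553.5,-235],132,[24,16.5],0,6.28,span=12)[:3])
print('ring1 side now',circfit(S,pproj,[553.5,-235],132,[24,16.5],0,6.28,span=12)[:3])
print('blank top @stand, top cam',circfit(old('t1',T),pproj,[531,193],170,[10],0,6.28)[:3],'side',circfit(old('s1',S),pproj,[531,197],170,[10],0,6.28)[:3])
E
```

```text
cam [ 472.7294 -264.2748  431.2641]
top rim [[  97.319   554.7515 -238.7643]
 [  96.4179  554.7515 -239.2643]
 [  91.5468  554.2515 -238.7643]
 [  90.1089  555.2515 -239.2643]
 [  88.8521  555.2515 -238.7643]]
bearing of cam -2.8558336443537544
foot near rim [[ 111.5029  555.7515 -238.7643]
 [ 110.5205  555.7515 -239.2643]
 [ 109.4341  555.2515 -238.7643]
 [ 107.972   555.7515 -238.2643]
 [ 107.5908  555.2515 -239.2643]]
foot far rim [[  57.6194  545.2515 -248.2643]
 [  57.4473  545.2515 -247.7643]
 [  56.984   545.7515 -247.7643]
 [  56.6659  544.7515 -248.2643]
 [  56.3932  554.2515 -248.7643]]
ring 132 [[ 139.7791  555.     -238.5   ]
 [ 139.5507  555.5    -238.5   ]
 [ 139.5173  554.5    -238.5   ]
 [ 139.1043  556.     -238.5   ]
 [ 138.3528  554.     -238.5   ]]
ring 102 [[  80.3917  547.5    -242.5   ]
 [  79.7267  547.     -242.5   ]
 [  79.2579  548.     -242.5   ]
 [  79.1376  548.     -242.    ]
 [  78.5161  547.5    -242.    ]]
proj foot [[313.5418 187.0521]] ring [[313.2472 176.1789]]
ring1 top [[ 226.5319  554.5    -240.5   ]
 [ 226.1878  554.5    -241.    ]
 [ 226.1651  555.     -241.    ]] side [[ 221.2177  554.5    -243.    ]
 [ 221.0395  554.5    -242.5   ]
 [ 221.0033  554.     -242.5   ]]
ring1 side now [[ 209.0706  555.5    -240.5   ]
 [ 208.9504  555.5    -241.    ]
 [ 208.8269  555.     -240.5   ]]
blank top @stand, top cam [[118.0268 530.5    193.    ]
 [118.0183 530.5    192.5   ]
 [117.9039 530.5    193.5   ]] side [[ 60.9727 533.5    197.    ]
 [ 60.9723 533.     197.    ]
 [ 60.8918 533.5    196.5   ]]
```

Foot and ring 1 agree to within 0.6 mm in the wrist camera, so their relative position is good. I'll lower to just above ring 1 and check again.

send_rows --pt "1 0 0 0.005 0 0 0" --pt "1 0 0 0.01 0 0 0" --pt "1 0 0 0.01 0 0 0" --pt "1 0 0 0.005 0 0 0" --pt "1 0 0 0 0 0 0" --pt "1 0 0 0 0 0 0" --pt "1 0 0 0 0 0 0" --pt "1 0 0 0 0 0 0" --pt "1 0 0 0 0 0 0" --pt "1 0 0 0 0 0 0"

```text
time_s: 13.15
eef_pos: [552.8, -240.8, 259.3]
ee_rot: [0.0, -0.15, 0.989, -0.0]
force: [0.5, 0.9, -1.0]
grip_width: 0.22
grip_force: 39.0
```

```bash
cat > fit.py <<'E'
from h import *
w=ctrl.capture('wrist');s=ctrl.sense();e=s['eef_pos'];C=-np.array(w['R']).T@w['t'];b=np.arctan2(C[1]-e[1],C[0]-e[0])
f=circfit(w,fproj,e,e[2]-119.4,[10],b-1.4,b+1.4,step=.25,span=5).mean(0)[1:]
t=circfit(w,fproj,e,e[2]+40.6,[10],0,6.28,step=.25,span=5).mean(0)[1:]
G=np.array([[np.cos(.3),np.sin(.3)],[-np.sin(.3),np.cos(.3)]])
print('foot',f,'top',t)
for k,(z,R) in enumerate(((132,[24]),(132,[16.5]),(132,[24,16.5]))):
  for A in(1.9,1.3):
    r=circfit(w,fproj,e,z,R,b+np.pi-A,b+np.pi+A,step=.25,span=6);m=r.mean(0);print(R,A,m,'foot-ring in gauge xy',G@(f-m[1:]))
plan(e,.3)
E
python3 fit.py
```

```text
foot [ 555.6165 -238.5639] top [ 554.6665 -238.9639]
[24] 1.9 [  84.6969  555.5665 -238.0639] foot-ring in gauge xy [-0.1    -0.4924]
[24] 1.3 [  68.5583  555.6165 -238.1139] foot-ring in gauge xy [-0.133  -0.4299]
[16.5] 1.9 [  64.7518  558.7165 -244.6639] foot-ring in gauge xy [-1.1589  6.7437]
[16.5] 1.3 [  44.6417  558.6165 -245.4139] foot-ring in gauge xy [-0.8417  7.4306]
[24, 16.5] 1.9 [ 135.552   555.7665 -238.2639] foot-ring in gauge xy [-0.232  -0.2423]
[24, 16.5] 1.3 [ 107.7689  556.2165 -237.3639] foot-ring in gauge xy [-0.9278 -0.9691]
t 13.2 pos [ 552.7665 -240.7639  259.3287] F [ 0.3669 -0.5529  0.061 ] w 0.22016733488364498 39.04111862182617 q [-0.6049  0.4725  1.1957 -0.      1.4733 -2.4759] toolz [ 0.     -0.0001 -1.    ]
shift [0. 0. 0.]
tooly yaw 1.8709875958191504 turn az 0.0001912690242538151
```

```bash
python3 - <<'E'
from h import *
w=ctrl.capture('wrist');e=ctrl.sense()['eef_pos'];C=-np.array(w['R']).T@w['t'];b=np.arctan2(C[1]-e[1],C[0]-e[0])
c=np.array([555.7,-238.2]);gy=np.array([-np.sin(.3),np.cos(.3)])
for z in(132,102,72):
  for lo,hi,n in((.3,1.3,'one'),(-1.3,-.3,'other'),(-1.3,1.3,'far arc')):
    sc=[(circfit(w,fproj,c+gy*d,z,[24],b+np.pi+lo,b+np.pi+hi,span=0,step=1)[0,0],d) for d in np.arange(-6,6.1,.5)]
    sc.sort(reverse=True);print(z,n,np.round(sc[:4],1).tolist())
E
```

```text
132 one [[90.7, 1.5], [90.3, 1.0], [89.1, 0.5], [87.1, 0.0]]
132 other [[88.7, 0.0], [86.5, 0.5], [82.7, 1.0], [78.5, 1.5]]
132 far arc [[68.8, 0.0], [68.8, 0.5], [67.7, 1.0], [66.3, 1.5]]
102 one [[74.0, 6.0], [73.2, 5.5], [68.6, 5.0], [62.0, 4.5]]
102 other [[72.3, -3.5], [72.1, -4.0], [69.0, -3.0], [68.2, -4.5]]
102 far arc [[46.2, 5.5], [46.0, 6.0], [45.0, 5.0], [42.8, 4.5]]
72 one [[38.4, 6.0], [37.2, 5.5], [35.0, 5.0], [32.0, 4.5]]
72 other [[60.6, -4.5], [59.8, -4.0], [58.5, -3.5], [57.9, -5.0]]
72 far arc [[33.1, 5.5], [32.8, 6.0], [31.9, 5.0], [31.6, -5.0]]
```

send_rows --pt "1 0 0.0004 0.005 0 0 0" --pt "1 0 0 0.008 0 0 0" --pt "1 0 0 0.008 0 0 0" --pt "1 0 0 0.008 0 0 0" --pt "1 0 0 0.008 0 0 0" --pt "1 0 0 0.004 0 0 0" --pt "1 0 0 0 0 0 0" --pt "1 0 0 0 0 0 0" --pt "1 0 0 0 0 0 0" --pt "1 0 0 0 0 0 0"

```text
time_s: 14.5
eef_pos: [552.7, -240.4, 218.4]
ee_rot: [0.0, -0.15, 0.989, -0.0]
force: [-0.1, 0.6, -0.1]
grip_width: 0.226
grip_force: 39.0
```

The foot is at z≈99, through ring 1 and into ring 2 without contact. Next down to just above ring 3, foot at about 75.

send_rows --pt "1 0 0 0.004 0 0 0" --pt "1 0 0 0.004 0 0 0" --pt "1 0 0 0.004 0 0 0" --pt "1 0 0 0.004 0 0 0" --pt "1 0 0 0.004 0 0 0" --pt "1 0 0 0.003 0 0 0" --pt "1 0 0 0 0 0 0" --pt "1 0 0 0 0 0 0" --pt "1 0 0 0 0 0 0" --pt "1 0 0 0 0 0 0"

```text
time_s: 15.75
eef_pos: [552.7, -240.4, 195.4]
ee_rot: [0.0, -0.15, 0.989, -0.0]
force: [-1.1, -0.1, 0.6]
grip_width: 0.223
grip_force: 39.0
```

send_rows --pt "1 0 0 0.001 0 0 0" --pt "1 0 0 0.001 0 0 0" --pt "1 0 0 0.0007 0 0 0" --pt "1 0 0 0.0005 0 0 0" --pt "1 0 0 0.0005 0 0 0" --pt "1 0 0 0 0 0 0" --pt "1 0 0 0 0 0 0" --pt "1 0 0 0 0 0 0" --pt "1 0 0 0 0 0 0" --pt "1 0 0 0 0 0 0"

```text
time_s: 17.0
eef_pos: [552.6, -240.4, 191.6]
ee_rot: [-0.0, -0.15, 0.989, 0.0]
force: [0.8, 0.3, -0.9]
grip_width: 0.225
grip_force: 39.0
```

send_rows --pt "1 0 0 0.0003 0 0 0" --pt "1 0 0 0.0003 0 0 0" --pt "1 0 0 0.0003 0 0 0" --pt "1 0 0 0.0003 0 0 0" --pt "1 0 0 0 0 0 0" --pt "1 0 0 0 0 0 0" --pt "1 0 0 0 0 0 0" --pt "1 0 0 0 0 0 0" --pt "1 0 0 0 0 0 0" --pt "1 0 0 0 0 0 0"

```text
time_s: 18.25
eef_pos: [552.8, -240.4, 190.9]
ee_rot: [0.0, -0.15, 0.989, -0.0]
force: [-1.2, 0.4, 5.5]
grip_width: 0.221
grip_force: 39.5
```

```bash
python3 - <<'E'
from h import *
M=[];F=[]
for i in range(8): ctrl.capture('side');s=ctrl.sense();M.append(s['wrist_torque']);F.append(s['force'])
G=np.array([[np.cos(.3),np.sin(.3),0],[-np.sin(.3),np.cos(.3),0],[0,0,1]])
for A in(M,F): A=np.array(A)@G.T;print(A.mean(0),A.std(0))
plan([0,0,0])
E
```

```text
[0.2306 0.0557 0.0208] [0.0237 0.0254 0.0391]
[-0.2721  0.4816  5.2533] [0.464  0.3458 0.4068]
t 18.65 pos [ 552.8099 -240.4476  190.9317] F [-0.6131  0.6968  5.5259] w 0.22213559620215195 39.489954113960266 q [-0.6044  0.5149  1.3084  0.0001  1.3173 -2.4755] toolz [ 0.0008 -0.0005 -1.    ]
shift [0.4571 0.3933 0.1904]
```

send_rows --pt "1 0 0 -0.0003 0 0 0" --pt "1 0 -0.0003 0 0 0 0" --pt "1 0 -0.0003 0 0 0 0" --pt "1 0 -0.0003 0 0 0 0" --pt "1 0 -0.0003 0 0 0 0" --pt "1 0 -0.0003 0 0 0 0" --pt "1 0 0 0 0 0 0" --pt "1 0 0 0 0 0 0" --pt "1 0 0 0 0 0 0" --pt "1 0 0 0 0 0 0"

```text
time_s: 19.9
eef_pos: [553.0, -241.3, 190.8]
ee_rot: [-0.0, -0.15, 0.989, 0.001]
force: [-1.2, 2.3, 6.8]
grip_width: 0.222
grip_force: 39.8
```

```bash
cat > ft.py <<'E'
from h import *
M=[];F=[]
for i in range(4): ctrl.capture('side');s=ctrl.sense();M.append(s['wrist_torque']);F.append(s['force'])
G=np.array([[np.cos(.3),np.sin(.3),0],[-np.sin(.3),np.cos(.3),0],[0,0,1]])
print('M',(np.array(M)@G.T).mean(0),'F',(np.array(F)@G.T).mean(0),'pos',s['eef_pos'],s['time_s'])
E
python3 ft.py
```

```text
M [ 0.7575  0.0149 -0.0366] F [0.0467 2.1087 5.6997] pos [ 553.0592 -241.3262  190.8287] 20.1
```

send_rows --pt "1 0 0 -0.0006 0 0 0" --pt "1 0 0 -0.0006 0 0 0" --pt "1 0 -0.0005 0 0 0 0" --pt "1 0 -0.0005 0 0 0 0" --pt "1 0 0 0.0003 0 0 0" --pt "1 0 0 0.0003 0 0 0" --pt "1 0 0 0.0003 0 0 0" --pt "1 0 0 0.0003 0 0 0" --pt "1 0 0 0 0 0 0" --pt "1 0 0 0 0 0 0"

```text
time_s: 21.35
eef_pos: [553.4, -242.8, 190.7]
ee_rot: [0.0, -0.15, 0.989, -0.0]
force: [-0.4, 0.2, -0.9]
grip_width: 0.222
grip_force: 39.0
```

```bash
python3 ft.py
```

```text
M [-0.0099  0.0027  0.0056] F [-0.1489 -0.4823 -0.368 ] pos [ 553.3792 -242.7533  190.7061] 21.55
```

No contact force now, so it is probably entering ring 3. I'll go on down carefully.

send_rows --pt "1 0 -0.0003 0.0003 0 0 0" --pt "1 0 0 0.0003 0 0 0" --pt "1 0 0 0.0003 0 0 0" --pt "1 0 0 0.0003 0 0 0" --pt "1 0 0 0.0003 0 0 0" --pt "1 0 0 0.0003 0 0 0" --pt "1 0 0 0 0 0 0" --pt "1 0 0 0 0 0 0" --pt "1 0 0 0 0 0 0" --pt "1 0 0 0 0 0 0"

```text
time_s: 22.8
eef_pos: [553.4, -243.0, 188.9]
ee_rot: [-0.0, -0.15, 0.989, 0.0]
force: [0.3, 0.6, -1.1]
grip_width: 0.224
grip_force: 39.0
```

```bash
python3 ft.py
```

```text
M [ 0.0537 -0.0738 -0.0265] F [-0.3352 -0.05   -0.7958] pos [ 553.4452 -243.0538  188.892 ] 23.0
```

send_rows --pt "1 0 0 0.001 0 0 0" --pt "1 0 0 0.0015 0 0 0" --pt "1 0 0 0.0015 0 0 0" --pt "1 0 0 0.002 0 0 0" --pt "1 0 0 0.002 0 0 0" --pt "1 0 0 0.002 0 0 0" --pt "1 0 0 0.002 0 0 0" --pt "1 0 0 0.001 0 0 0" --pt "1 0 0 0 0 0 0" --pt "1 0 0 0 0 0 0"

```text
time_s: 24.25
eef_pos: [553.5, -243.1, 175.9]
ee_rot: [-0.0, -0.15, 0.989, 0.0]
force: [-0.4, 0.4, -1.1]
grip_width: 0.221
grip_force: 39.0
```

```bash
python3 ft.py
```

```text
M [ 0.0089 -0.173   0.0054] F [0.5662 0.1467 0.0638] pos [ 553.4527 -243.0409  175.9126] 24.45
```

Slight rub in gauge x (Fx ≈ 0.6 N). Before probing I'll estimate ring 4's height from the first side picture, using ring 2 for validation.

```bash
python3 - <<'E'
from h import *
p=ctrl.capture('side');p['img']=cv2.imread('pics/s1.png')[:,:,::-1].copy()
print([(np.round(d['point'],1),round(d['score'],2)) for d in ctrl.landmark_of('gauge_ring4',p)][:4])
c=[554.5,-242.5]
for lo,hi,R in((120,144,[24,16.5]),(92,112,[24,14]),(62,82,[24,11.5]),(26,56,[24,7.5]),(26,56,[24])):
  sc=sorted([(round(float(circfit(p,pproj,c,z,R,0,6.28,span=0,step=1)[0,0]),1),z) for z in range(lo,hi)],reverse=True);print(R,sc[:5])
E
```

```text
[(array([316.1, 157.1]), 0.97), (array([317.6, 173. ]), 0.95), (array([320.3, 167.8]), 0.9), (array([318. , 184.7]), 0.64)]
[24, 16.5] [(221.0, 132), (218.2, 131), (217.2, 133), (214.3, 130), (204.0, 134)]
[24, 14] [(86.9, 111), (86.7, 110), (85.7, 109), (84.0, 108), (82.2, 99)]
[24, 11.5] [(98.8, 62), (97.6, 63), (92.1, 64), (88.7, 70), (87.4, 71)]
[24, 7.5] [(95.2, 28), (94.7, 29), (94.6, 30), (94.3, 43), (94.2, 44)]
[24] [(59.4, 32), (59.0, 31), (58.8, 33), (57.5, 30), (57.1, 34)]
```

send_rows --pt "1 -0.0004 0 0.001 0 0 0" --pt "1 0 0 0.0005 0 0 0" --pt "1 0 0 0.0005 0 0 0" --pt "1 0 0 0.0005 0 0 0" --pt "1 0 0 0.0004 0 0 0" --pt "1 0 0 0.0003 0 0 0" --pt "1 0 0 0.0003 0 0 0" --pt "1 0 0 0.0002 0 0 0" --pt "1 0 0 0.0002 0 0 0" --pt "1 0 0 0 0 0 0"

```text
time_s: 25.8
eef_pos: [553.8, -243.0, 172.0]
ee_rot: [-0.0, -0.15, 0.989, -0.0]
force: [0.3, -1.1, -0.7]
grip_width: 0.22
grip_force: 39.0
```

Ring spacing in the first crop (rows 157.4, 166.4, 175, 183) puts ring 4 at about z 44 ±3. I'll step down in 2–2.5 mm calls.

send_rows --pt "1 0 0 0.0003 0 0 0" --pt "1 0 0 0.0003 0 0 0" --pt "1 0 0 0.0003 0 0 0" --pt "1 0 0 0.0003 0 0 0" --pt "1 0 0 0.0003 0 0 0" --pt "1 0 0 0.0003 0 0 0" --pt "1 0 0 0.0003 0 0 0" --pt "1 0 0 0.0002 0 0 0" --pt "1 0 0 0.0001 0 0 0" --pt "1 0 0 0 0 0 0"

```text
time_s: 27.05
eef_pos: [553.8, -242.9, 169.6]
ee_rot: [-0.0, -0.15, 0.989, -0.0]
force: [0.5, 0.1, -0.4]
grip_width: 0.223
grip_force: 39.0
```

```bash
python3 ft.py
```

```text
M [ 0.0131 -0.0005 -0.0008] F [ 0.2312 -0.631  -0.6246] pos [ 553.8377 -242.9423  169.6082] 27.25
```

Free, and no rub. On down.

send_rows --pt "1 0 0 0.0003 0 0 0" --pt "1 0 0 0.0003 0 0 0" --pt "1 0 0 0.0003 0 0 0" --pt "1 0 0 0.0003 0 0 0" --pt "1 0 0 0.0003 0 0 0" --pt "1 0 0 0.0003 0 0 0" --pt "1 0 0 0.0002 0 0 0" --pt "1 0 0 0.0002 0 0 0" --pt "1 0 0 0 0 0 0" --pt "1 0 0 0 0 0 0"

```text
time_s: 28.5
eef_pos: [553.8, -242.9, 167.4]
ee_rot: [-0.0, -0.15, 0.989, -0.0]
force: [-0.3, -0.4, -0.2]
grip_width: 0.222
grip_force: 39.0
```

send_rows --pt "1 0 0 0.0003 0 0 0" --pt "1 0 0 0.0003 0 0 0" --pt "1 0 0 0.0003 0 0 0" --pt "1 0 0 0.0003 0 0 0" --pt "1 0 0 0.0003 0 0 0" --pt "1 0 0 0.0003 0 0 0" --pt "1 0 0 0.0002 0 0 0" --pt "1 0 0 0.0002 0 0 0" --pt "1 0 0 0 0 0 0" --pt "1 0 0 0 0 0 0"

```text
time_s: 29.75
eef_pos: [553.8, -242.9, 165.2]
ee_rot: [-0.0, -0.15, 0.989, 0.0]
force: [-0.8, 0.1, -0.1]
grip_width: 0.225
grip_force: 39.0
```

send_rows --pt "1 0 0 0.0003 0 0 0" --pt "1 0 0 0.0003 0 0 0" --pt "1 0 0 0.0003 0 0 0" --pt "1 0 0 0.0003 0 0 0" --pt "1 0 0 0.0003 0 0 0" --pt "1 0 0 0.0003 0 0 0" --pt "1 0 0 0.0002 0 0 0" --pt "1 0 0 0.0002 0 0 0" --pt "1 0 0 0 0 0 0" --pt "1 0 0 0 0 0 0"

```text
time_s: 31.0
eef_pos: [553.8, -242.9, 163.0]
ee_rot: [-0.0, -0.15, 0.989, 0.0]
force: [-0.2, 0.7, -0.8]
grip_width: 0.221
grip_force: 39.0
```

send_rows --pt "1 0 0 0.0003 0 0 0" --pt "1 0 0 0.0003 0 0 0" --pt "1 0 0 0.0003 0 0 0" --pt "1 0 0 0.0003 0 0 0" --pt "1 0 0 0.0003 0 0 0" --pt "1 0 0 0.0003 0 0 0" --pt "1 0 0 0.0002 0 0 0" --pt "1 0 0 0.0002 0 0 0" --pt "1 0 0 0 0 0 0" --pt "1 0 0 0 0 0 0"

```text
time_s: 32.25
eef_pos: [554.3, -243.0, 162.3]
ee_rot: [0.001, -0.15, 0.989, -0.001]
force: [-1.8, 0.7, 10.0]
grip_width: 0.22
grip_force: 40.2
```

Contact with ring 4 at foot z≈43 (10 N), matching the estimate. I'll ease to about 6 N and hold.

send_rows --pt "1 0 0 -0.0002 0 0 0" --pt "1 0 0 -0.0002 0 0 0" --pt "1 0 0 0 0 0 0" --pt "1 0 0 0 0 0 0" --pt "1 0 0 0 0 0 0" --pt "1 0 0 0 0 0 0" --pt "1 0 0 0 0 0 0" --pt "1 0 0 0 0 0 0" --pt "1 0 0 0 0 0 0" --pt "1 0 0 0 0 0 0"

```text
time_s: 33.5
eef_pos: [554.2, -243.1, 162.4]
ee_rot: [0.001, -0.15, 0.989, -0.001]
force: [-0.5, 1.6, 7.6]
grip_width: 0.224
grip_force: 40.1
```

```bash
python3 ft.py; python3 - <<'E'
from h import *
plan([554,-243,162],.3)
E
```

```text
M [ 0.4377  0.1776 -0.0127] F [-1.0027  1.3147  8.7866] pos [ 554.1704 -243.0338  162.3661] 33.7
t 33.7 pos [ 554.1704 -243.0338  162.3661] F [-1.1609  1.4246  8.2381] w 0.21771729538200799 40.05326807498932 q [-0.6068  0.5438  1.3392  0.0002  1.2569 -2.4779] toolz [ 0.0015 -0.0008 -1.    ]
shift [0.0002 0.0001 0.0004]
tooly yaw 1.8710861205391776 turn az 0.00028979374428095284
```

send_rows --pt "1 0 0 -0.0003 0 0 0" --pt "1 0 0 0 0 0 0" --pt "1 0 0 0 0 0 0" --pt "1 0 0 0 0 0 0" --pt "1 0 0 0 0 0 0" --pt "1 0 0 0 0 0 0" --pt "1 0 0 0 0 0 0" --pt "1 0 0 0 0 0 0" --pt "1 0 0 0 0 0 0" --pt "1 0 0 0 0 0 0"

```text
time_s: 34.95
eef_pos: [554.1, -243.0, 162.4]
ee_rot: [0.001, -0.15, 0.989, -0.0]
force: [-1.1, 1.2, 6.9]
grip_width: 0.221
grip_force: 39.8
```

```bash
python3 ft.py
```

```text
M [0.3159 0.1397 0.0122] F [-0.5282  1.4216  6.7617] pos [ 554.1223 -243.0301  162.4173] 35.15
```

Held at about 6.5 N for over 1 s. Now I'll ease the load off before releasing.

send_rows --pt "1 0 0 -0.0003 0 0 0" --pt "1 0 0 -0.0003 0 0 0" --pt "1 0 0 -0.0002 0 0 0" --pt "1 0 0 0 0 0 0" --pt "1 0 0 0 0 0 0" --pt "1 0 0 0 0 0 0" --pt "1 0 0 0 0 0 0" --pt "1 0 0 0 0 0 0" --pt "1 0 0 0 0 0 0" --pt "1 0 0 0 0 0 0"

```text
time_s: 36.4
eef_pos: [553.9, -243.0, 162.4]
ee_rot: [0.0, -0.15, 0.989, -0.0]
force: [-0.8, 0.5, 5.3]
grip_width: 0.224
grip_force: 39.6
```

```bash
python3 ft.py
```

```text
M [ 0.1147  0.0148 -0.0275] F [0.2137 0.1393 5.2098] pos [ 553.907  -243.      162.4066] 36.6
```

send_rows --pt "1 0 0 -0.0002 0 0 0" --pt "1 0 0 -0.0002 0 0 0" --pt "1 0 0 -0.0002 0 0 0" --pt "1 0 0 0 0 0 0" --pt "1 0 0 0 0 0 0" --pt "1 0 0 0 0 0 0" --pt "1 0 0 0 0 0 0" --pt "1 0 0 0 0 0 0" --pt "1 0 0 0 0 0 0" --pt "1 0 0 0 0 0 0"

```text
time_s: 37.85
eef_pos: [553.8, -242.9, 162.9]
ee_rot: [-0.0, -0.15, 0.989, -0.0]
force: [-0.5, 0.6, 0.1]
grip_width: 0.221
grip_force: 39.1
```

```bash
python3 ft.py
```

```text
M [ 0.0096  0.0067 -0.0204] F [ 0.1698 -0.0793 -0.6591] pos [ 553.8509 -242.9447  162.8927] 38.05
```

Unloaded and perhaps a few tenths of a mm up. I'll lower 0.4 mm to seat it and then open gradually.

send_rows --pt "1 0 0 0.0002 0 0 0" --pt "1 0 0 0.0002 0 0 0" --pt "1 0 0 0 0 0 0" --pt "1 0 0 0 0 0 0" --pt "1 0 0 0 0 0 0" --pt "1 0 0 0 0 0 0" --pt "1 0 0 0 0 0 0" --pt "1 0 0 0 0 0 0" --pt "1 0 0 0 0 0 0" --pt "1 0 0 0 0 0 0" --squeeze 20

```text
time_s: 39.3
eef_pos: [553.9, -242.9, 162.5]
ee_rot: [0.0, -0.15, 0.989, -0.0]
force: [0.6, 0.6, -0.5]
grip_width: 0.225
grip_force: 39.1
```

send_rows --pt "0.5 0 0 0 0 0 0" --pt "0.45 0 0 0 0 0 0" --pt "0.4 0 0 0 0 0 0" --pt "0.3 0 0 0 0 0 0" --pt "0.1 0 0 0 0 0 0" --pt "-0.1 0 0 0 0 0 0" --pt "-0.1 0 0 0 0 0 0" --pt "-0.1 0 0 0 0 0 0" --pt "-0.1 0 0 0 0 0 0" --pt "-0.1 0 0 0 0 0 0"

```text
time_s: 40.55
eef_pos: [553.8, -242.9, 162.5]
ee_rot: [-0.0, -0.15, 0.989, 0.0]
force: [-1.2, -0.2, 0.2]
grip_width: 0.548
grip_force: 0.0
```

```bash
python3 ft.py;python3 - <<'E'
from h import *
w=ctrl.capture('wrist');save(w,'w9');s=ctrl.capture('side')
c=cv2.resize(s['img'][110:200,270:390,::-1],(480,360),interpolation=cv2.INTER_CUBIC)
o=np.zeros((600,480,3),np.uint8);o[:360]=c;o[360:]=cv2.resize(w['img'][150:350,120:520,::-1],(480,240));cv2.imwrite('pics/c9.png',o)
print(ctrl.sense()['grip_width'])
E
```

```text
M [0.0278 0.0153 0.0069] F [-0.3034 -0.4397  0.3402] pos [ 553.8412 -242.9229  162.5045] 40.75
0.546323357380008
```

View pics/c9.png

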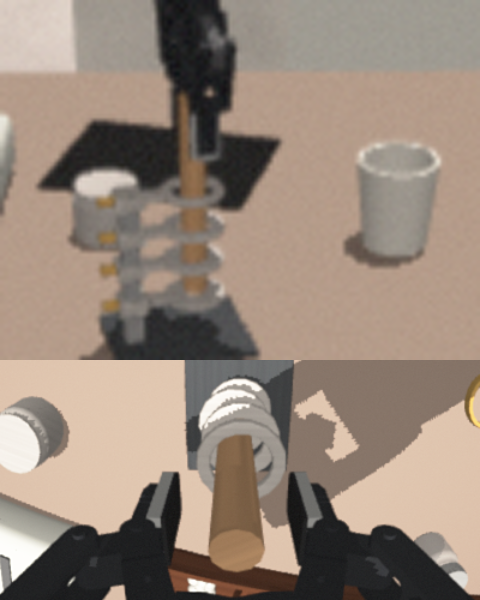

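The blank stands freely through the rings on ring 4, with a gap to both open fingers. I'll retract straight up.

send_rows --pt "-0.1 0 0 -0.005 0 0 0" --pt "-0.1 0 0 -0.01 0 0 0" --pt "-0.1 0 0 -0.015 0 0 0" --pt "-0.1 0 0 -0.02 0 0 0" --pt "-0.1 0 0 -0.02 0 0 0" --pt "-0.1 0 0 -0.02 0 0 0" --pt "-0.1 0 0 -0.02 0 0 0" --pt "-0.1 0 0 -0.01 0 0 0" --pt "-0.1 0 0 0 0 0 0" --pt "-0.1 0 0 0 0 0 0"

```text
time_s: 42.1
eef_pos: [553.7, -242.8, 281.8]
ee_rot: [-0.0, -0.15, 0.989, 0.0]
force: [-0.4, 0.5, -0.5]
grip_width: 0.546
grip_force: 0.0
```

```bash
python3 - <<'E'
from h import *
w=ctrl.capture('wrist');C=-np.array(w['R']).T@w['t'];e=ctrl.sense()['eef_pos']
print('top rim',circfit(w,fproj,[556,-241],203,[10],0,6.28)[:2],e)
print([(d['extent'],d['score']) for d in ctrl.boxes_of('blank',ctrl.capture('side'))])
r=ctrl.finish_job();print(r)
E
```

```text
top rim [[  72.9507  557.     -240.5   ]
 [  69.824   557.     -241.    ]] [ 553.6434 -242.8353  281.694 ]
[([357.2, 232.9, 14.2, 62.7], 0.65), ([311.7, 131.3, 10.0, 52.4], 0.62), ([276.6, 240.8, 15.2, 62.2], 0.59), ([239.0, 340.6, 27.5, 39.3], 0.39)]
the job is handed in; nothing more can be done
None
```

The blank went through rings 1–3, was held on ring 4 at 6.5–9 N for over a second (10 N at first contact), and was left standing there untouched; job handed in at about 42 s.

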